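Weigh a cast bush on the balance and sort it

ROBOT

A 7-joint arm with a two-finger parallel gripper is mounted at the origin on the work surface. World frame = base frame: x ahead of the robot, y to its left, z up, the work surface at z = 0. Lengths are in m, angles in rad, forces in N, time in s.
With the tool pointing down it reaches from about 0.425 to 0.925 m from the base axis. Payload 6.8 kg.
Tool frame: the origin (TCP) lies at the very end of the fingers, on their centre line; the grasp point (between the pads) lies 19 mm behind it; y points along the fingers, x is the direction in which the jaws open and shut, and the axes are right-handed (so a half turn about y gives the same grasp; the last joint's range is limited). The gripper opens to 88 mm and grips with 3 to 60 N. Pads are 20 mm wide; open, the fingers measure 115 mm over their backs; the gripper's body (75 mm by 178 mm) begins 61 mm behind the grasp point.
Start: joints at [-1.455, 0.477, 0.022, 1.555, -0.011, 1.109, -0.083], TCP at [0.15, 0.658, 0.223] pointing down, gripper open.
Joint ranges: [-2.96, 2.96], [-0.34, 2.1], [-1.41, 1.46], [0.24, 2.44], [-1.37, 4.51], [0.17, 1.92], [-2.96, 2.96]. Speed limits (rad/s): [2.39, 2.39, 3.14, 3.14, 3.14, 3.14, 3.14].

INTERFACE

Orientations are given as a unit quaternion [w, x, y, z].
In Python, from station import observe, snapshot, calibration, sign_off gives the robot as it stands.
- The arm moves only by the shell command python3 -m crank 'ROWS'. ROWS is JSON, a list of rows, each an object with "grip": the closure, from 0 (fully open) to 1 (shut); "delta_pos": the shift along the world's x, y, z in cm, a list of three; "twist": the turn, a rotation vector about the world's x, y, z in rad, a list of three. A call has 1 to 20 rows; each row shifts and turns the commanded pose from where the row before left it; what a row does not reach is not made up. A row lasts 1/10 s, in which the tool goes at most 50 mm and 8.59 degrees, less where a joint would pass 70% of its speed; a pose out of reach is approached as far as the arm can. A call is refused whole if a number of a shift passes 5 or a number of a turn 0.15, either way. A call with a gripper value outside its range is refused whole. The fingers move at their own pace and stop on an object; the grip force is fixed at half the most. Time passes only in rows, so rows that do not move let the fingers close. It gives the time, the measured TCP pose, the force and the opening at its end, in the units of the state.
- observe(): the state, without advancing time (a new reading comes with each control period).
- snapshot(name): name is "scene" or "top" or "wrist"; returns (picture, depth): 480x640x3 uint8, blue, green, red; 480x640 float32, m along the optical axis (not along the pixel's ray), 0 where there is no reading.
- calibration(name): a dict with "fx", "fy", "cx", "cy" (pixels), "cam_to_world" (4x4, takes a point from camera to world coordinates). Camera axes: x right, y down, z forward; pixel columns grow to the right and rows downward; lengths in m; the calibration is good to about 2 mm. A picture is of the moment at which its call begins: read the wrist's pose just before it. calibration takes no time and is no camera call; for the wrist camera it gives the pose at the moment of the call.
- sign_off(): hands the job in, once; it reports no verdict.
The state is a dict: "time": time; "q": joint angles; "dq": joint speeds; "joint_torque": joint torques, N m; "tool_pos": TCP position; "eef_rot": TCP orientation; "force": force on the tool from outside, world axes, zero at the start; "moment": the same for the moment, N m; "gripper_width": finger opening in m.
Only numpy, scipy, OpenCV 4.12 (cv2) and the standard library are available. Lean on these libraries where they do the work, as an engineer would, in place of code of your own. Each camera call takes 0.05 s, during which the arm holds its last target.

TASK

Weigh the loose cast bush against the master bush that is bolted on the balance: slide it all the way down over the small post of the empty pan, feeling for the post and pressing only lightly because the balance is delicate, then let go of it and let the beam settle. If its pan sinks below level (heavier than the master), then stand the bush gently upright in the slatted wooden crate; if its pan stays above level (lighter), stand it gently upright in the shallow metal tray; if the beam is level, either will do. Let go of it there, and leave the mallet, jar and bowl alone.

Things in the scene. Friction and masses are not known exactly. Their poses are not given: they have to be found in the camera images.
- bush: The loose dark steel bush: upright tube, 46 mm outside diameter, 20 mm through bore, 60 mm high, 0.36 to 0.84 kg (its weight cannot be seen). Origin at the centre of its underside, z up along the bore. It starts standing on the table.
- scale: Green balance fixed to the table: base 110 x 300 x 16 mm, a steel beam along its y axis pivoted at the middle 55 mm above the table, a round 84 mm brass pan on each end, 140 mm from the middle: at +y the empty pan with a post, at -y the master's. Origin: centre of the base's underside, z up. It is delicate: no contact force on it may pass 20 N.
- pan (a point): Centre of the empty pan's top face, about 93 mm above the table when level, 104 mm at the start; the pan stays horizontal. Its post (17 mm diameter, 14 mm high, 1.5 mm chamfer) stands 5 mm OFF this point, the direction varies and is not measured: see it from above or feel for it. The pan turns only stiffly. The bush's bore goes over the post, down to the face.
- beam (a joint): Tilt of the beam in rad: 0 level, positive when the empty (+y) pan is the lower one, stops at -0.08 and 0.08; -0.08 with that pan empty. Pushing down on that pan with under 4.5 N does not move it, with more it gives way softly, 22 mm in all. A load tilts it by about 0.67 rad per kg of difference from the master, up to the stops, settling in under 2 s.
- crate: Slatted pale wooden crate fixed to the table, 150 x 150 mm outside, 45 mm high, walls 7 mm, floor 7 mm thick, open on top: for bushes heavier than the master. Origin at the centre of its underside.
- tray: Shallow plain aluminium tray fixed to the table, 150 x 150 mm outside, 22 mm high, walls 4 mm, floor 4 mm thick, open on top: for bushes lighter than the master. Origin at the centre of its underside.
- mallet: Bystander: a wooden mallet lying on the table beyond the balance. Leave it alone.
- jar: Bystander: a small amber glass jar, 68 mm in diameter, 90 mm high, standing on the table. Leave it alone.
- bowl: Bystander: a terracotta bowl, 120 mm in diameter, 55 mm high, standing on the table. Leave it alone.
- master (a point): Top of the bolt on the master bush (46 mm in diameter, 60 mm high, 0.600 kg, bolted to the pan at the balance's -y end). A thin pointer stands up from the beam's middle in front of a white plate (80 mm wide, top 163 mm above the table) with a centre mark that shows level.

How it is judged:
On the way:
1. the bush sits fully down over the post of the empty pan, let go of, with the beam settled (z of bush in the frame of pan between -0.003 and 0.003 m and horizontal distance between bush and pan below 0.009 m and angle between bush's own z axis and vertical below 0.06 rad and contact force between bush and the arm below 0.05 N and contact force between bush and the fingers below 0.05 N and velocity of joint beam between -0.02 and 0.02 rad/s), for 0.3 s.
At the end, for the whole second after the job is handed in: The bush stands upright (within 0.1 rad) and at rest, let go of, on the floor of the crate if it is heavier than the 0.600 kg master or on the floor of the tray if it is lighter; within 0.018 kg of the master either is right (angle between bush's own z axis and vertical below 0.1 rad and linear speed of bush below 0.01 m/s and ((horizontal distance between bush and crate below 0.075 m and z of bush in the frame of crate below 0.011 m and contact force between bush and crate above 5.71 N) or (horizontal distance between bush and tray below 0.075 m and z of bush in the frame of tray below 0.008 m and contact force between bush and tray between 1 and 6.06 N))); the robot touches nothing.
It fails at once if the bush or the robot loads the balance with more than 20 N (contact force between any of bush, the arm, the fingers and scale above 20 N).
It fails at once if the bush falls freely through more than about 13 mm (it is dropped: over 0.5 m/s while not in the fingers), or is slammed into the crate or the tray (over 80 N) ((linear speed of bush above 0.5 m/s and contact force between bush and the fingers below 0.05 N) or contact force between bush and crate above 80 N or contact force between bush and tray above 80 N).
It fails at once if the mallet, jar or bowl is moved by more than 20 mm (distance of any of mallet, jar, bowl from where it was at the start of the episode above 0.02 m).
It also fails if it takes over 66 s, if anything falls off the work surface, if the arm or the gripper's body presses on something with over 40 N, if the wrist force passes 120 N, or if a joint passes its speed limit or range.

## Working session

There is one attempt and no reset: what is moved stays moved. The work goes in short steps, Python scripts to look and compute and a shell command to move; the robot and the scene stay as the last step left them, time stands still between calls to the robot, and variables do not carry over. Pictures are saved under pics/ and viewed, and the job is handed in when it is done.

```bash
ls; mkdir -p pics; python3 - <<'E'
from station import *
import cv2,json,numpy as np
print(observe())
for n in ("scene","top"):
    p,d=snapshot(n); cv2.imwrite(f"pics/{n}0.png",p); np.save(f"pics/{n}0.npy",d)
    c=calibration(n); print(n,c)
    json.dump({k:(np.array(v).tolist()) for k,v in c.items()},open(f"pics/{n}0.json","w"))
E
```

```text
pics
{'time': 0.0, 'q': array([-1.45512363,  0.47777322,  0.0223651 ,  1.55642452, -0.01149284,
        1.1093133 , -0.08309366]), 'dq': array([ 5.11077079e-04,  3.06201812e-05, -1.18418609e-03,  6.55850578e-04,
        3.47795654e-04,  1.57672814e-04,  1.57038333e-03]), 'joint_torque': array([ 3.96301157e-04, -5.82843554e+01,  1.53454755e+00, -2.72609711e+01,
       -5.43252798e-02,  1.66671508e-02,  1.49583152e-04]), 'tool_pos': array([0.14968907, 0.65758207, 0.22171163]), 'eef_rot': array([-0.55226319,  0.55313275,  0.44058957, -0.44150918]), 'force': array([-0.68354838,  0.41644414, -0.02466243]), 'moment': array([ 0.00938144, -0.0123478 ,  0.00861311]), 'gripper_width': 0.08794858836257959}
scene {'fx': 602.2699344358907, 'fy': 602.2699344358907, 'cx': 330.73971004195846, 'cy': 243.04162029420783, 'cam_to_world': array([[-0.47452598,  0.68560775, -0.55205716,  1.38878805],
       [ 0.88017386,  0.37734794, -0.28792796,  0.39637585],
       [ 0.01091199, -0.62253558, -0.78251542,  1.21271028],
       [ 0.        ,  0.        ,  0.        ,  1.        ]])}
top {'fx': 509.42596426540405, 'fy': 509.42596426540405, 'cx': 316.0876138961926, 'cy': 239.61268785489779, 'cam_to_world': array([[-0.01734517, -0.99749884,  0.06852165,  0.56071555],
       [-0.99973429,  0.01626178, -0.01633716, -0.0044522 ],
       [ 0.01518202, -0.06878682, -0.99751585,  1.10488219],
       [ 0.        ,  0.        ,  0.        ,  1.        ]])}
```

View pics/scene0.png

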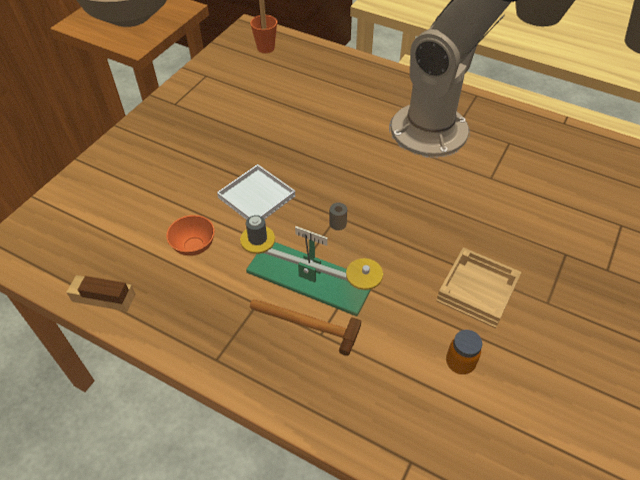

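View pics/top0.png

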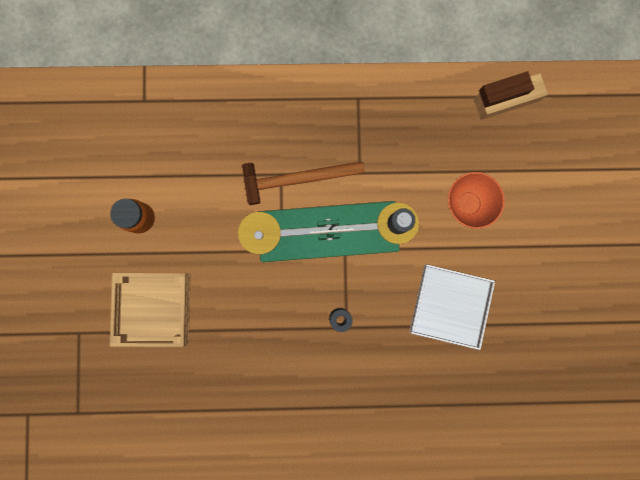

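The scene shows the bush (338,216), the empty pan with its post (365,270), and the master (256,230). The tray is at (256,190), the crate at (480,287), and there's the bowl, mallet and jar. In the top view the bush is at (340,320), the pan at (259,233), the post at about (258,235), the crate at (149,310) and the tray at (453,307). Next I'll measure them through the depth.

```bash
cat > h.py <<'E'
import numpy as np,cv2,json
from station import *
def cloud(d,c):
    v,u=np.mgrid[0:480,0:640]
    X=np.stack([(u-c['cx'])*d/c['fx'],(v-c['cy'])*d/c['fy'],d,np.ones_like(d)],-1)
    W=X@np.array(c['cam_to_world']).T
    return W[...,:3]
def atz(u,v,z,c):
    T=np.array(c['cam_to_world']);r=T[:3,:3]@np.array([(u-c['cx'])/c['fx'],(v-c['cy'])/c['fy'],1])
    return T[:3,3]+r*(z-T[2,3])/r[2]
E
python3 - <<'E'
from h import *
for n in ("top","scene"):
    c=json.load(open(f"pics/{n}0.json"));d=np.load(f"pics/{n}0.npy");W=cloud(d,c)
    p=cv2.imread(f"pics/{n}0.png")
    np.set_printoptions(precision=4,suppress=True)
    boxes={'top':dict(bush=(325,305,355,335),pan=(235,208,283,258),master=(375,200,422,246),crate=(105,265,195,352),tray=(405,260,500,352),jar=(108,195,156,236)),
     'scene':dict(bush=(325,200,352,232),pan=(343,255,386,290),master=(238,212,278,253),crate=(435,247,523,327),tray=(215,163,297,223))}[n]
    for k,(a,b,e,f) in boxes.items():
        w=W[b:f,a:e].reshape(-1,3); z=w[:,2]
        for lo,hi in dict(bush=[(.05,.07)],pan=[(.095,.112),(.112,.13)],master=[(.13,.16)],crate=[(.035,.055),(.003,.012)],tray=[(.012,.03),(.001,.01)],jar=[(.08,.1)])[k]:
            s=w[(z>lo)&(z<hi)]
            if len(s): 
                r=cv2.minAreaRect((s[:,:2]*1000).astype(np.float32)); print(n,k,lo,len(s),s.mean(0),np.median(s[:,2]),'rect',r)
    print(n,'table z',np.median(W[...,2][300:330,200:230] if n=='top' else W[...,2][150:170,300:400]))
c=cv2.imread("pics/top0.png")
cv2.imwrite("pics/z1.png",np.hstack([cv2.resize(c[205:260,232:287],None,fx=7,fy=7,interpolation=2),cv2.resize(c[295:345,315:365],(385,385),interpolation=2)]))
E
```

```text
top bush 0.05 330 [ 0.4672 -0.07    0.0599] 0.060176093490354576 rect ((467.1166076660156, -69.96858978271484), (44.54201889038086, 43.14204788208008), 44.03253936767578)
top pan 0.095 1351 [0.6453 0.0905 0.1047] 0.1047225156042122 rect ((645.4835815429688, 90.39414978027344), (81.22285461425781, 81.26252746582031), 89.28056335449219)
top pan 0.112 59 [0.6403 0.0912 0.1184] 0.11832030054569997 rect ((640.2193603515625, 91.85414123535156), (15.4210786819458, 13.934868812561035), 89.7538070678711)
top master 0.13 465 [ 0.6618 -0.1861  0.1444] 0.1436308122013219 rect ((662.2410888671875, -187.26681518554688), (44.92707061767578, 44.42416763305664), 63.05745315551758)
top crate 0.035 1430 [0.4931 0.3272 0.0442] 0.04469825916514758 rect ((495.4742736816406, 327.102783203125), (152.59011840820312, 150.0756072998047), 88.6693344116211)
top crate 0.003 3859 [0.4954 0.3313 0.007 ] 0.007006566183014984 rect ((496.1329345703125, 336.5466613769531), (192.47872924804688, 182.77159118652344), 89.02088165283203)
top tray 0.012 736 [ 0.487  -0.3139  0.0208] 0.021507512823784047 rect ((488.3705139160
[... 1166 characters left out ...]
.5002 0.3328 0.043 ] 0.04334995399250152 rect ((496.055419921875, 331.1167907714844), (150.54319763183594, 158.2359161376953), 88.59806060791016)
scene crate 0.003 2110 [0.4854 0.3317 0.0064] 0.006209581019606891 rect ((475.5352783203125, 333.2629699707031), (258.03515625, 220.284912109375), 22.150405883789062)
scene tray 0.012 444 [ 0.4844 -0.3078  0.0176] 0.017597010008201575 rect ((489.4544982910156, -305.9188537597656), (155.87066650390625, 157.50172424316406), 74.74421691894531)
scene tray 0.001 1517 [ 0.4809 -0.3097  0.0037] 0.003179203259575214 rect ((475.8485107421875, -320.4630126953125), (224.5809783935547, 231.9896240234375), 29.409114837646484)
scene table z -0.002045455648676975
```

View pics/z1.png

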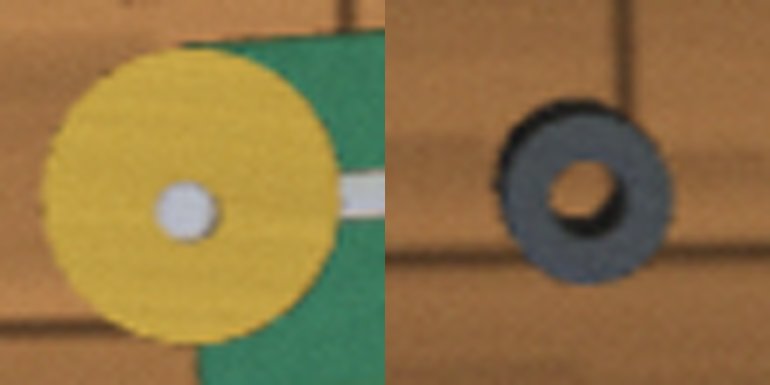

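```bash
cat >> h.py <<'E'
from scipy.spatial.transform import Rotation as R
np.set_printoptions(precision=4,suppress=True)
def st(target=None,jx=None):
    o=observe(); r=R.from_quat(o['eef_rot'],scalar_first=True); M=r.as_matrix()
    print('t',o['time'],'p',o['tool_pos'],'F',o['force'],'M',o['moment'],'w',o['gripper_width']); print('axes x',M[:,0],'y',M[:,1])
    if target is not None: print('need cm',(np.array(target)-o['tool_pos'])*100)
    if jx is not None:
        best=[]
        for s in (1,-1):
            x=s*np.array([np.cos(jx),np.sin(jx),0]);y=np.array([0,0,-1.]);
            D=np.stack([x,y,np.cross(x,y)],1); best.append((R.from_matrix(D)*r.inv()).as_rotvec())
        print('rotvec options',best)
    return o
E
python3 - <<'E'
from h import *
st((.4685,-.069,.15),np.arctan2(.662-.6455,-.1865-.092)+np.pi/2)
o=observe()
print('base yaw',np.arctan2(.662-.6455,-.1865-.092)+np.pi/2)
c=calibration('wrist');T=c['cam_to_world'];print(c['fx'],T)
E
```

```text
t 0.1 p [0.1497 0.6576 0.2218] F [ 0.6952 -0.3756 -0.7555] M [ 0.0147 -0.0036 -0.0026] w 0.08732902051150639
axes x [ 0.222   0.9751 -0.0017] y [-0.0002 -0.0016 -1.    ]
need cm [ 31.8765 -72.6621  -7.1781]
rotvec options [array([-0.0001, -0.0025, -2.9769]), array([ 0.0017, -0.0001,  0.1646])]
base yaw 4.653212193686256
339.2350083428201 [[ 0.221   0.9447  0.2423  0.0832]
 [ 0.9753 -0.2133 -0.0577  0.6728]
 [-0.0028  0.249  -0.9685  0.3848]
 [ 0.      0.      0.      1.    ]]
```

```bash
python3 -m crank '[{"grip":0,"delta_pos":[3.8,-3,0],"twist":[0,0,-0.068]},{"grip":0,"delta_pos":[3.8,-3,0],"twist":[0,0,-0.068]},{"grip":0,"delta_pos":[3.8,-3,0],"twist":[0,0,-0.068]},{"grip":0,"delta_pos":[3.8,-3,0],"twist":[0,0,-0.068]},{"grip":0,"delta_pos":[3.8,-3,0],"twist":[0,0,-0.068]},{"grip":0,"delta_pos":[3.8,-3,0],"twist":[0,0,-0.068]},{"grip":0,"delta_pos":[3.8,-3,0],"twist":[0,0,-0.068]}]'; python3 - <<'E'
from h import *
o=st((.4685,-.069,.22),0.059);print(o['q'])
E
```

```text
time: 0.8
tool_pos: [0.4169, 0.4466, 0.2224]
eef_rot: [-0.641, 0.642, 0.297, -0.298]
force: [0.9, 1.2, -0.1]
gripper_width: 0.0873
t 0.8 p [0.4169 0.4466 0.2224] F [ 0.8714  1.1714 -0.136 ] M [-0.0207 -0.0019  0.0096] w 0.08731607199646184
axes x [ 0.6461  0.7633 -0.0005] y [-0.0004 -0.0003 -1.    ]
need cm [  5.1616 -51.5565  -0.2438]
rotvec options [array([ 0.0001, -0.0005, -0.8093]), array([0.0006, 0.0002, 2.3322])]
[-1.0835  0.3749  0.2111  1.7271 -0.0887  1.0494  0.0259]
```

```bash
python3 -m crank '[{"grip":0,"delta_pos":[0.4,-4.3,0],"twist":[0,0,-0.067]},{"grip":0,"delta_pos":[0.4,-4.3,0],"twist":[0,0,-0.067]},{"grip":0,"delta_pos":[0.4,-4.3,0],"twist":[0,0,-0.067]},{"grip":0,"delta_pos":[0.4,-4.3,0],"twist":[0,0,-0.067]},{"grip":0,"delta_pos":[0.4,-4.3,0],"twist":[0,0,-0.067]},{"grip":0,"delta_pos":[0.4,-4.3,0],"twist":[0,0,-0.067]},{"grip":0,"delta_pos":[0.4,-4.3,0],"twist":[0,0,-0.067]},{"grip":0,"delta_pos":[0.4,-4.3,0],"twist":[0,0,-0.067]},{"grip":0,"delta_pos":[0.5,-4.3,0],"twist":[0,0,-0.067]},{"grip":0,"delta_pos":[0.5,-4.3,0],"twist":[0,0,-0.067]},{"grip":0,"delta_pos":[0.5,-4.3,0],"twist":[0,0,-0.067]},{"grip":0,"delta_pos":[0.5,-4.3,0],"twist":[0,0,-0.067]},{"grip":0,"delta_pos":[0,0,0],"twist":[0,0,0]},{"grip":0,"delta_pos":[0,0,0],"twist":[0,0,0]}]'; python3 - <<'E'
from h import *
o=st((.4685,-.069,.22),0.059);print(o['q'])
c=calibration('wrist');p,d=snapshot('wrist');cv2.imwrite('pics/w1.png',p);W=cloud(d,c)
m=(W[...,2]>.055)&(W[...,2]<.065)&(abs(W[...,0]-.468)<.04)&(abs(W[...,1]+.07)<.04)
s=W[m];print(len(s),s.mean(0),cv2.minEnclosingCircle((s[:,:2]*1000).astype(np.float32)))
E
```

```text
time: 2.2
tool_pos: [0.4675, -0.0683, 0.2225]
eef_rot: [0.707, -0.707, -0.023, 0.023]
force: [-0.1, 0.8, 1.1]
gripper_width: 0.0877
t 2.2 p [ 0.4675 -0.0683  0.2225] F [-0.0578  0.7527  1.147 ] M [-0.0312  0.0311  0.0483] w 0.0876614585058909
axes x [ 0.9979  0.0651 -0.0006] y [-0.0006  0.0001 -1.    ]
need cm [ 0.1024 -0.0657 -0.245 ]
rotvec options [array([-0.0001, -0.0006, -0.0062]), array([ 0.0009, -0.0001,  3.1354])]
[-0.5529  0.1485  0.6341  2.0554 -0.1065  0.9695  0.2016]
1372 [ 0.4643 -0.0669  0.0607] ((464.3218078613281, -67.65416717529297), 22.90407371520996)
```

View pics/w1.png

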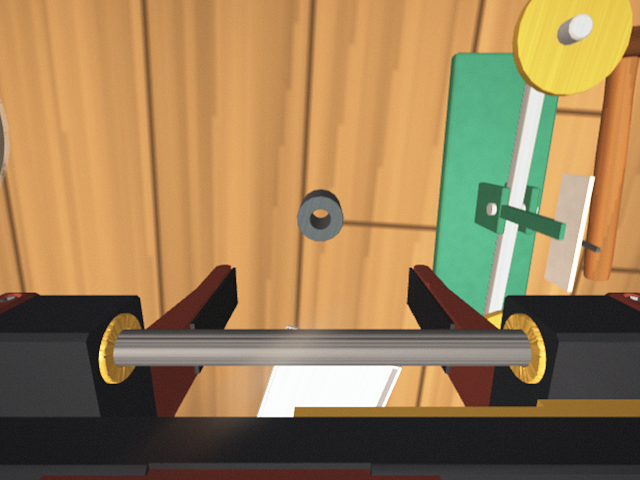

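The wrist view shows the bush at (320,215), centred between the fingers, and the post at (576,28). I'll descend and grip.

```bash
python3 -m crank '[{"grip":0,"delta_pos":[0,0.1,-4],"twist":[0,0,0]},{"grip":0,"delta_pos":[0,0,-4],"twist":[0,0,0]},{"grip":0,"delta_pos":[0,0,-4],"twist":[0,0,0]},{"grip":0,"delta_pos":[0,0,-4],"twist":[0,0,0]},{"grip":0,"delta_pos":[0,0,-2.5],"twist":[0,0,0]},{"grip":0,"delta_pos":[0,0,-1.1],"twist":[0,0,0]},{"grip":0,"delta_pos":[0,0,0],"twist":[0,0,0]},{"grip":1,"delta_pos":[0,0,0],"twist":[0,0,0]},{"grip":1,"delta_pos":[0,0,0],"twist":[0,0,0]},{"grip":1,"delta_pos":[0,0,0],"twist":[0,0,0]},{"grip":1,"delta_pos":[0,0,0],"twist":[0,0,0]},{"grip":1,"delta_pos":[0,0,0],"twist":[0,0,0]},{"grip":1,"delta_pos":[0,0,0],"twist":[0,0,0]}]'; python3 - <<'E'
from h import *
o=st()
p,d=snapshot('wrist');cv2.imwrite('pics/w2.png',p)
p,d=snapshot('top');cv2.imwrite('pics/t2.png',p)
E
```

```text
time: 3.55
tool_pos: [0.466, -0.0667, 0.0266]
eef_rot: [0.707, -0.706, -0.023, 0.025]
force: [-3.1, 0.8, 6.5]
gripper_width: 0.0446
t 3.55 p [ 0.466  -0.0667  0.0266] F [-3.092   0.8036  6.4866] M [0.1255 1.0648 0.0141] w 0.0446409995235518
axes x [ 0.9978  0.0669 -0.0031] y [-0.0032  0.0009 -1.    ]
```

View pics/w2.png

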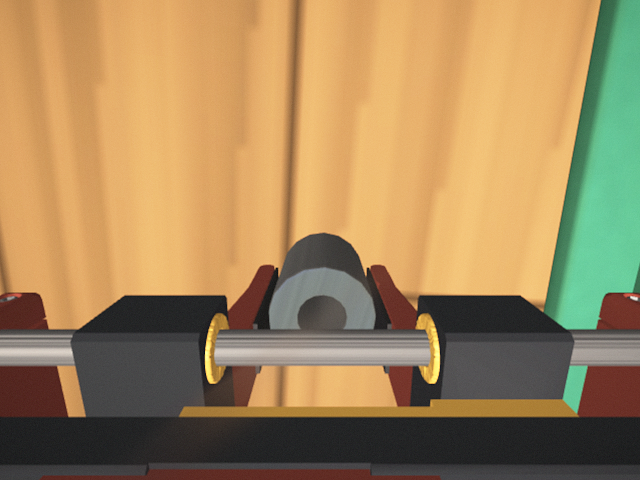

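View pics/t2.png

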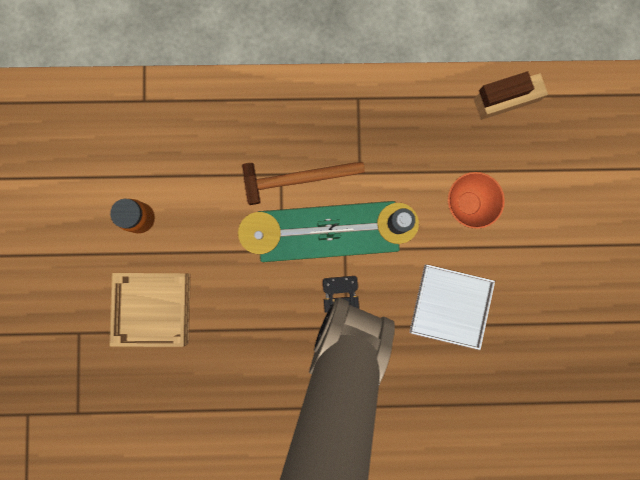

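The bush is held at (323,300) in the wrist view. I'll lift it and check the force.

```bash
python3 -m crank '[{"grip":1,"delta_pos":[0,0,1],"twist":[0,0,0]},{"grip":1,"delta_pos":[0,0,3],"twist":[0,0,0]},{"grip":1,"delta_pos":[0,0,5],"twist":[0,0,0]},{"grip":1,"delta_pos":[0,0,5],"twist":[0,0,0]},{"grip":1,"delta_pos":[0,0,4],"twist":[0,0,0]},{"grip":1,"delta_pos":[0,0,0],"twist":[0,0,0]},{"grip":1,"delta_pos":[0,0,0],"twist":[0,0,0]},{"grip":1,"delta_pos":[0,0,0],"twist":[0,0,0]}]'; python3 - <<'E'
from h import *
o=st()
c=calibration('wrist');T=c['cam_to_world']
p,d=snapshot('wrist');cv2.imwrite('pics/w3.png',p); W=cloud(d,c)
# bush in tool frame
r=R.from_quat(o['eef_rot'],scalar_first=True).as_matrix()
L=(W-o['tool_pos'])@r
s=W[225:330,270:378].reshape(-1,3);l=L[225:330,270:378].reshape(-1,3)
zt=o['tool_pos'][2]+.034
print(np.histogram(s[:,2],bins=20))
m=abs(s[:,2]-zt)<.006
print(m.sum(),cv2.minEnclosingCircle((l[m][:,[0,2]]*1000).astype(np.float32)),np.median(s[m][:,2]),zt)
A=np.c_[l[m][:,[0,2]],np.ones(m.sum())];print('plane',np.linalg.lstsq(A,l[m][:,1],rcond=None)[0])
# post
q=(W[...,2]>.112)&(W[...,2]<.125)&(abs(W[...,0]-.64)<.03)&(abs(W[...,1]-.093)<.03)
print('post',q.sum(),W[q].mean(0) if q.any() else '')
E
```

```text
time: 4.45
tool_pos: [0.466, -0.0665, 0.2048]
eef_rot: [-0.707, 0.707, 0.022, -0.025]
force: [-1.2, -0.4, -6.9]
gripper_width: 0.0447
t 4.45 p [ 0.466  -0.0665  0.2048] F [-1.1606 -0.3572 -6.8796] M [-0.0378  0.0865  0.0312] w 0.04468616945443855
axes x [ 0.9977  0.0672 -0.0037] y [-0.0037 -0.0002 -1.    ]
(array([2450,    0,    0,    0,    0,    0,    0,    0,    0,   60,  693,
       1630, 3124, 3221,    0,    0,  108,    0,    0,   54]), array([-0.0014,  0.0171,  0.0355,  0.054 ,  0.0725,  0.0909,  0.1094,
        0.1278,  0.1463,  0.1648,  0.1832,  0.2017,  0.2202,  0.2386,
        0.2571,  0.2756,  0.294 ,  0.3125,  0.331 ,  0.3494,  0.3679]))
4819 ((0.19110965728759766, 1.8801460266113281), 24.141626358032227) 0.23897180101555854 0.2388413013919493
plane [-0.001   0.0284 -0.0341]
post 754 [0.6361 0.0925 0.1177]
```

View pics/w3.png

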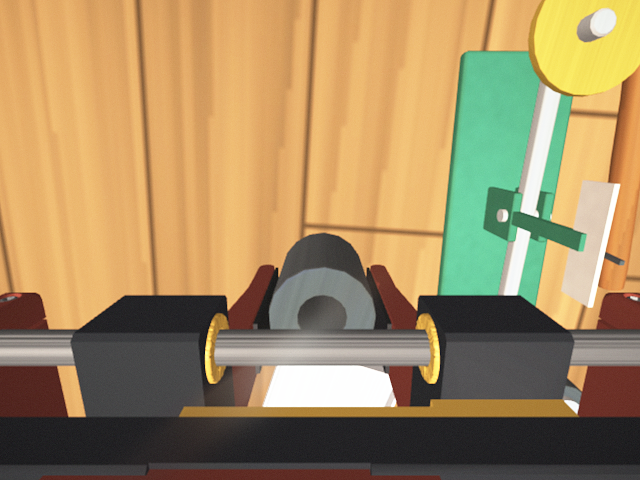

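```bash
python3 -m crank '[{"grip":1,"delta_pos":[3.5,2,0],"twist":[0,0,0]},{"grip":1,"delta_pos":[3.5,2,0],"twist":[0,0,0]},{"grip":1,"delta_pos":[3.5,2,0],"twist":[0,0,0]},{"grip":1,"delta_pos":[3.5,2,0],"twist":[0,0,0]},{"grip":1,"delta_pos":[3.3,2,0],"twist":[0,0,0]},{"grip":1,"delta_pos":[0,0,-3],"twist":[0,0,0]},{"grip":1,"delta_pos":[0,0,-1],"twist":[0,0,0]},{"grip":1,"delta_pos":[0,0,0],"twist":[0,0,0]},{"grip":1,"delta_pos":[0,0,0],"twist":[0,0,0]},{"grip":1,"delta_pos":[0,0,0],"twist":[0,0,0]}]'; python3 - <<'E'
from h import *
o=st()
c=calibration('wrist')
p,d=snapshot('wrist');cv2.imwrite('pics/w4.png',p); W=cloud(d,c)
r=R.from_quat(o['eef_rot'],scalar_first=True).as_matrix()
def ring(z0,x,y,h=.003,rad=.03):
    q=(abs(W[...,2]-z0)<h)&(abs(W[...,0]-x)<rad)&(abs(W[...,1]-y)<rad)
    s=W[q];A=np.c_[s[:,:2],np.ones(len(s))]
    print(len(s),s.mean(0),cv2.minEnclosingCircle((s[:,:2]*1000).astype(np.float32)),'slope',np.linalg.lstsq(A,s[:,2],rcond=None)[0][:2])
x,y,z=o['tool_pos']
ring(.118,.639,.093); ring(.104,.645,.092,rad=.06); ring(z+.034,x,y,h=.005)
p,d=snapshot('top');cv2.imwrite('pics/t4.png',p)
E
```

```text
time: 5.5
tool_pos: [0.641, 0.0324, 0.1677]
eef_rot: [0.707, -0.707, -0.024, 0.023]
force: [0.1, -0.2, -6.9]
gripper_width: 0.0447
t 5.5 p [0.641  0.0324 0.1677] F [ 0.1454 -0.1696 -6.9068] M [-0.0099  0.0298  0.0264] w 0.04474692714744604
axes x [0.9978 0.0657 0.0013] y [ 0.0013  0.0002 -1.    ]
592 [0.6382 0.0935 0.1189] ((638.2647705078125, 93.47917938232422), 8.40172290802002) slope [-0.0002  0.0003]
12569 [0.6433 0.0944 0.1051] ((643.333984375, 92.89598846435547), 42.00014877319336) slope [-0.0008 -0.0007]
5225 [0.6402 0.041  0.2016] ((640.9951171875, 43.839569091796875), 30.046384811401367) slope [ 0.0022 -0.0251]
```

View pics/w4.png

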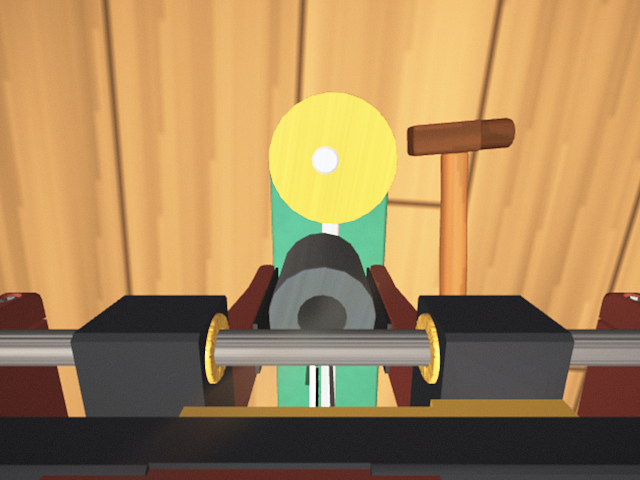

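The post is at (325,160) on the pan (333,158), with the held bush at (323,300). I'll fit the bush's top face more tightly.

```bash
python3 - <<'E'
from h import *
o=st();c=calibration('wrist')
p,d=snapshot('wrist'); W=cloud(d,c)
from numpy.linalg import lstsq
v,u=np.mgrid[0:480,0:640]
# top-face region: sample pixels clearly on it (ring between bore and rim)
q=((u-323)**2/46**2+(v-311)**2/38**2<1)&((u-323)**2/29**2+(v-313)**2/24**2>1)&(v<325)
s=W[q];A=np.c_[s[:,:2]-o['tool_pos'][:2],np.ones(len(s))];k=lstsq(A,s[:,2],rcond=None)[0]
res=s[:,2]-A@k; print(len(s),k,res.std())
P=W[200:332,255:390].reshape(-1,3);B=np.c_[P[:,:2]-o['tool_pos'][:2],np.ones(len(P))]
m=(abs(P[:,2]-B@k)<.0012)&(np.hypot(*(P[:,:2]-o['tool_pos'][:2]).T)<.035)
t=P[m]; print(len(t),t.min(0)-o['tool_pos'],t.max(0)-o['tool_pos'],cv2.minEnclosingCircle((t[:,:2]*1000).astype(np.float32)))
g=cv2.resize(p[220:345,250:400],None,fx=5,fy=4.6);cv2.imwrite('pics/z4.png',g)
E
```

```text
t 5.6 p [0.6412 0.0329 0.1679] F [-0.2865 -0.8654 -6.9264] M [-0.1253  0.0727  0.0682] w 0.04473819242728409
axes x [0.9978 0.0663 0.0019] y [ 0.0019  0.0006 -1.    ]
2219 [-0.0446  0.6657  0.1969] 0.007555459110955715
822 [-0.0281 -0.0115  0.0203] [0.026  0.0133 0.0378] ((640.1728515625, 43.82273483276367), 27.091569900512695)
```

View pics/z4.png

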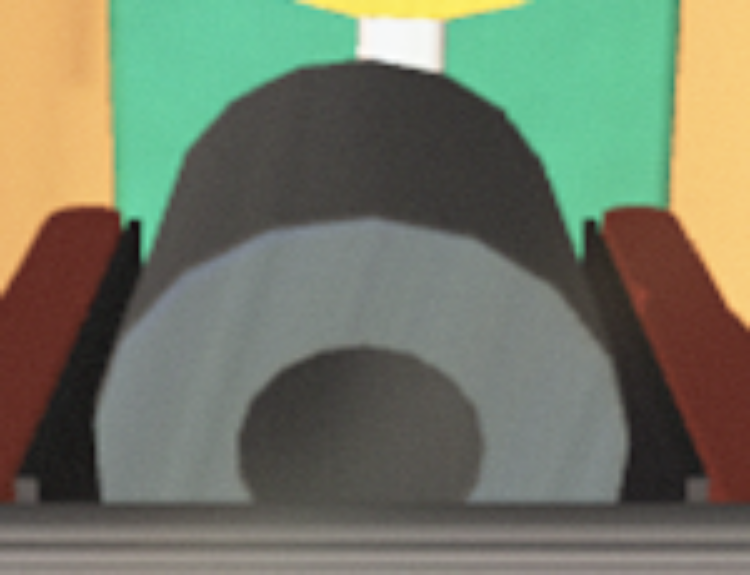

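```bash
python3 - <<'E'
from h import *
o=st();c=calibration('wrist')
p,d=snapshot('wrist'); W=cloud(d,c)
v,u=np.mgrid[0:480,0:640]
q=((u>305)&(u<340)&(v>271)&(v<292))|((u>278)&(u<293)&(v>295)&(v<326))|((u>352)&(u<367)&(v>295)&(v<326))
s=W[q];A=np.c_[s[:,:2]-o['tool_pos'][:2],np.ones(len(s))];k=np.linalg.lstsq(A,s[:,2],rcond=None)[0]
print(len(s),k,(s[:,2]-A@k).std())
z=k[2]
for n,(a,b) in dict(boreC=(322.2,317.2),boretop=(323,295),rimtop=(324.3,267.4),L=(269.4,314),R=(375.6,314)).items():
    print(n,atz(a,b,z,c)-o['tool_pos'])
# front wall points of bush
f=W[240:264,315:332].reshape(-1,3)-o['tool_pos'];print('wall y vs z',np.polyfit(f[:,2],f[:,1],1))
E
```

```text
t 5.65 p [0.6412 0.033  0.1678] F [-0.8992 -0.0629 -6.0888] M [-0.0771  0.0732  0.0078] w 0.04456911797323445
axes x [0.9978 0.0666 0.0017] y [ 0.0017  0.0006 -1.    ]
1520 [-0.0344  0.5115  0.1983] 0.007638362594692344
boreC [-0.0001 -0.0027  0.0306]
boretop [-0.0005  0.0077  0.0306]
rimtop [-0.0008  0.02    0.0306]
L [-0.0228 -0.0027  0.0306]
R [0.0226 0.0004 0.0306]
wall y vs z [0.0973 0.0204]
```

```bash
python3 - <<'E'
from h import *
o=st();c=calibration('wrist')
p,d=snapshot('wrist'); W=cloud(d,c)-o['tool_pos']
for v in range(232,332,5): print(v,W[v,323]*1000, W[v,285]*1000,W[v,360]*1000)
E
```

```text
t 5.7 p [0.6411 0.0331 0.1676] F [ 0.1092 -0.148  -4.4798] M [-0.0634  0.1155  0.0307] w 0.044422513655667975
axes x [0.9978 0.0667 0.0014] y [ 0.0014  0.0006 -1.    ]
232 [ -1.2955  21.9995 -22.4389] [ -34.7863  -11.7858 -150.2898] [  36.5023   -7.16   -151.1272]
237 [ -1.3357  22.0442 -11.1335] [ -34.6856  -16.9798 -151.3331] [  37.0564  -12.2249 -151.7437]
242 [-1.3558 21.887  -1.7672] [ -34.4031  -21.7014 -150.4675] [  37.4151  -16.947  -150.8739]
247 [-1.3882 21.9249  7.3204] [ -34.2519  -26.8585 -151.0164] [  37.9633  -22.0723 -151.383 ]
252 [-1.4064 21.8189 15.0632] [ -34.1157  -32.1312 -151.7535] [  38.2172  -26.6005 -149.7253]
257 [-1.4347 21.8708 22.5823] [-21.1217   9.1336 -12.3609] [  38.6915  -31.6171 -149.6543]
262 [-1.4366 21.6135 28.531 ] [-19.7858  10.9476   1.0338] [19.2639 10.2363 -8.7633]
267 [-1.435  21.3322 33.9166] [-18.6503  12.4384  12.4004] [17.2955 12.8981  6.8992]
272 [-1.2949 19.2799 34.1344] [-17.6186  13.9041  22.7704] [15.881  14.5314 18.3997]
277 [-1.1536 17.2108 34.3336] [-16.6287  15.5684  32.8197] [14.5137 16.3121 29.3392]
282 [-1.0305 15.3784 35.1391] [-16.4283  13.9031  34.0829] [14.0544 15.8954 33.9056]
287 [-0.8325 12.5667 33.6118] [-16.2385  12.2159  35.2367] [14.2976 13.6209 33.6806]
292 [-0.6954 10.5494 34.0422] [-16.3136   9.1871  33.3555] [14.4517 11.5839 34.0614]
297 [  0.885  -10.5079  -7.0614] [-16.1033   7.6013  34.7435] [14.6879  9.3016 33.9076]
302 [  0.8876 -10.8119  -1.5048] [-16.0131   5.374   34.7433] [14.9431  6.9449 33.6441]
307 [  0.8781 -10.9412   4.0608] [-15.9556   2.931   34.3485] [15.0439  5.0498 34.3883]
312 [  0.8517 -10.8286   9.762 ] [-15.9043   0.4098  33.8651] [15.4252  2.2656 33.3479]
317 [  0.8071 -10.4594  15.6087] [-15.8414  -2.0818  33.503 ] [15.7257 -0.2927 32.8476]
322 [  0.8359 -11.0584  19.3412] [-15.6953  -4.0563  34.1303] [15.9122 -2.4946 33.0775]
327 [  0.8135 -10.9606  24.1077] [-15.5635  -6.1251  34.5866] [16.1373 -4.8356 33.0767]
```

Bush measured in the hand: upright, centre 1 mm towards −y of the TCP, underside 26 mm below it. From this the post is at about (0.638, 0.094). I'll move above it and then feel downwards.

```bash
python3 -m crank '[{"grip":1,"delta_pos":[-0.1,2.2,0],"twist":[0,0,0]},{"grip":1,"delta_pos":[-0.1,2.2,0],"twist":[0,0,0]},{"grip":1,"delta_pos":[-0.1,1.7,0],"twist":[0,0,0]},{"grip":1,"delta_pos":[0,0,-1],"twist":[0,0,0]},{"grip":1,"delta_pos":[0,0,-0.9],"twist":[0,0,0]},{"grip":1,"delta_pos":[0,0,0],"twist":[0,0,0]},{"grip":1,"delta_pos":[0,0,0],"twist":[0,0,0]},{"grip":1,"delta_pos":[0,0,0],"twist":[0,0,0]},{"grip":1,"delta_pos":[0,0,0],"twist":[0,0,0]}]'; python3 - <<'E'
from h import *
o=st((.638,.0947,.148),.059)
E
```

```text
time: 6.65
tool_pos: [0.6382, 0.0936, 0.1481]
eef_rot: [-0.707, 0.707, 0.024, -0.023]
force: [-0.1, -0.3, -6.5]
gripper_width: 0.0446
t 6.65 p [0.6382 0.0936 0.1481] F [-0.1284 -0.3206 -6.5409] M [-0.0376  0.0193  0.0161] w 0.044601210915536066
axes x [0.9978 0.066  0.0007] y [ 0.0007 -0.     -1.    ]
need cm [-0.0155  0.1141 -0.0069]
rotvec options [array([ 0.    ,  0.0007, -0.0071]), array([-0.0012,  0.    ,  3.1345])]
```

```bash
python3 -m crank '[{"grip":1,"delta_pos":[0,0.1,0],"twist":[0,0,0]},{"grip":1,"delta_pos":[0,0,-0.3],"twist":[0,0,0]},{"grip":1,"delta_pos":[0,0,-0.2],"twist":[0,0,0]},{"grip":1,"delta_pos":[0,0,0],"twist":[0,0,0]},{"grip":1,"delta_pos":[0,0,0],"twist":[0,0,0]}]';python3 -m crank '[{"grip":1,"delta_pos":[0,0,-0.1],"twist":[0,0,0]},{"grip":1,"delta_pos":[0,0,-0.1],"twist":[0,0,0]},{"grip":1,"delta_pos":[0,0,0],"twist":[0,0,0]}]'
```

```text
time: 7.15
tool_pos: [0.6378, 0.0952, 0.1426]
eef_rot: [-0.707, 0.707, 0.024, -0.024]
force: [0.1, -0.5, -5.3]
gripper_width: 0.0448
time: 7.45
tool_pos: [0.6377, 0.0952, 0.1405]
eef_rot: [-0.707, 0.707, 0.024, -0.024]
force: [0.5, 0.1, -6.0]
gripper_width: 0.0445
```

```bash
python3 -m crank '[{"grip":1,"delta_pos":[0,0,-0.15],"twist":[0,0,0]},{"grip":1,"delta_pos":[0,0,-0.15],"twist":[0,0,0]},{"grip":1,"delta_pos":[0,0,0],"twist":[0,0,0]}]';python3 -m crank '[{"grip":1,"delta_pos":[0,0,-0.15],"twist":[0,0,0]},{"grip":1,"delta_pos":[0,0,-0.15],"twist":[0,0,0]},{"grip":1,"delta_pos":[0,0,0],"twist":[0,0,0]}]';python3 -m crank '[{"grip":1,"delta_pos":[0,0,-0.1],"twist":[0,0,0]},{"grip":1,"delta_pos":[0,0,0],"twist":[0,0,0]},{"grip":1,"delta_pos":[0,0,0],"twist":[0,0,0]}]'
```

```text
time: 7.75
tool_pos: [0.6377, 0.0951, 0.1374]
eef_rot: [-0.707, 0.707, 0.024, -0.024]
force: [-0.4, 0.0, -6.7]
gripper_width: 0.0448
time: 8.05
tool_pos: [0.6378, 0.0952, 0.1344]
eef_rot: [-0.707, 0.707, 0.024, -0.024]
force: [0.1, 0.1, -6.5]
gripper_width: 0.0444
time: 8.35
tool_pos: [0.6378, 0.0952, 0.1336]
eef_rot: [-0.707, 0.707, 0.024, -0.024]
force: [0.1, 0.5, -5.7]
gripper_width: 0.0446
```

Still free at 10 mm below the post's top, so the bore is over the post. I'll keep lowering to the face.

```bash
python3 -m crank '[{"grip":1,"delta_pos":[0,0,-0.1],"twist":[0,0,0]},{"grip":1,"delta_pos":[0,0,-0.1],"twist":[0,0,0]},{"grip":1,"delta_pos":[0,0,0],"twist":[0,0,0]}]';python3 -m crank '[{"grip":1,"delta_pos":[0,0,-0.1],"twist":[0,0,0]},{"grip":1,"delta_pos":[0,0,0],"twist":[0,0,0]},{"grip":1,"delta_pos":[0,0,0],"twist":[0,0,0]}]';python3 -m crank '[{"grip":1,"delta_pos":[0,0,-0.1],"twist":[0,0,0]},{"grip":1,"delta_pos":[0,0,0],"twist":[0,0,0]},{"grip":1,"delta_pos":[0,0,0],"twist":[0,0,0]}]'
```

```text
time: 8.65
tool_pos: [0.6378, 0.0952, 0.1315]
eef_rot: [-0.707, 0.707, 0.024, -0.024]
force: [0.6, 0.9, -6.2]
gripper_width: 0.0443
time: 8.95
tool_pos: [0.6379, 0.0952, 0.1309]
eef_rot: [0.707, -0.707, -0.024, 0.024]
force: [-0.7, 0.7, -4.1]
gripper_width: 0.0447
time: 9.25
tool_pos: [0.6379, 0.0952, 0.1299]
eef_rot: [0.707, -0.707, -0.024, 0.024]
force: [-1.3, -0.0, -1.9]
gripper_width: 0.0447
```

```bash
python3 -m crank '[{"grip":1,"delta_pos":[0,0,-0.1],"twist":[0,0,0]},{"grip":1,"delta_pos":[0,0,-0.1],"twist":[0,0,0]},{"grip":1,"delta_pos":[0,0,0],"twist":[0,0,0]},{"grip":1,"delta_pos":[0,0,0],"twist":[0,0,0]}]'
```

```text
time: 9.65
tool_pos: [0.6379, 0.0953, 0.1277]
eef_rot: [0.707, -0.707, -0.024, 0.024]
force: [-0.7, 1.5, -1.6]
gripper_width: 0.0447
```

```bash
python3 -m crank '[{"grip":0.4,"delta_pos":[0,0,0],"twist":[0,0,0]},{"grip":0.3,"delta_pos":[0,0,0],"twist":[0,0,0]},{"grip":0.2,"delta_pos":[0,0,0],"twist":[0,0,0]},{"grip":0.1,"delta_pos":[0,0,0],"twist":[0,0,0]},{"grip":0.1,"delta_pos":[0,0,0],"twist":[0,0,0]},{"grip":0.1,"delta_pos":[0,0,0],"twist":[0,0,0]},{"grip":0.1,"delta_pos":[0,0,0],"twist":[0,0,0]},{"grip":0.1,"delta_pos":[0,0,0],"twist":[0,0,0]},{"grip":0.1,"delta_pos":[0,0,0],"twist":[0,0,0]},{"grip":0.1,"delta_pos":[0,0,0],"twist":[0,0,0]},{"grip":0.1,"delta_pos":[0,0,0],"twist":[0,0,0]},{"grip":0.1,"delta_pos":[0,0,0],"twist":[0,0,0]},{"grip":0.1,"delta_pos":[0,0,0],"twist":[0,0,0]},{"grip":0.1,"delta_pos":[0,0,0],"twist":[0,0,0]},{"grip":0.1,"delta_pos":[0,0,0],"twist":[0,0,0]},{"grip":0.1,"delta_pos":[0,0,0],"twist":[0,0,0]},{"grip":0.1,"delta_pos":[0,0,0],"twist":[0,0,0]},{"grip":0.1,"delta_pos":[0,0,0],"twist":[0,0,0]},{"grip":0.1,"delta_pos":[0,0,0],"twist":[0,0,0]},{"grip":0.1,"delta_pos":[0,0,0],"twist":[0,0,0]}]'; python3 - <<'E'
from h import *
o=st()
p,d=snapshot('wrist');cv2.imwrite('pics/w5.png',p);W=cloud(d,calibration('wrist'))-o['tool_pos']
for v in range(232,332,8): print(v,W[v,323]*1000)
p,d=snapshot('scene');cv2.imwrite('pics/s5.png',cv2.resize(p[200:320,230:390],None,fx=5,fy=5,interpolation=2));np.save('pics/s5.npy',d)
E
```

```text
time: 11.65
tool_pos: [0.6378, 0.0952, 0.1276]
eef_rot: [-0.707, 0.707, 0.024, -0.024]
force: [0.1, 0.0, -0.6]
gripper_width: 0.0791
t 11.65 p [0.6378 0.0952 0.1276] F [ 0.0891  0.0019 -0.5697] M [-0.1036  0.0624 -0.0423] w 0.07908846858716599
axes x [ 0.9978  0.067  -0.    ] y [-0. -0. -1.]
232 [ -1.3419  22.2377 -21.4674]
240 [-1.397  22.5473 -3.2186]
248 [-1.4096 22.3628 10.424 ]
256 [-1.4435 22.5148 23.094 ]
264 [-1.2029 19.0087 23.4971]
272 [-0.9386 15.1797 23.1036]
280 [-0.7388 12.2254 25.0589]
288 [  0.9258 -10.745  -19.87  ]
296 [  0.8798 -10.3929  -8.0955]
304 [  0.8759 -10.5899   1.3244]
312 [  0.8265 -10.1357  11.1023]
320 [  0.8411 -10.5431  18.363 ]
328 [  0.8843 -11.3308  24.3183]
```

View pics/s5.png

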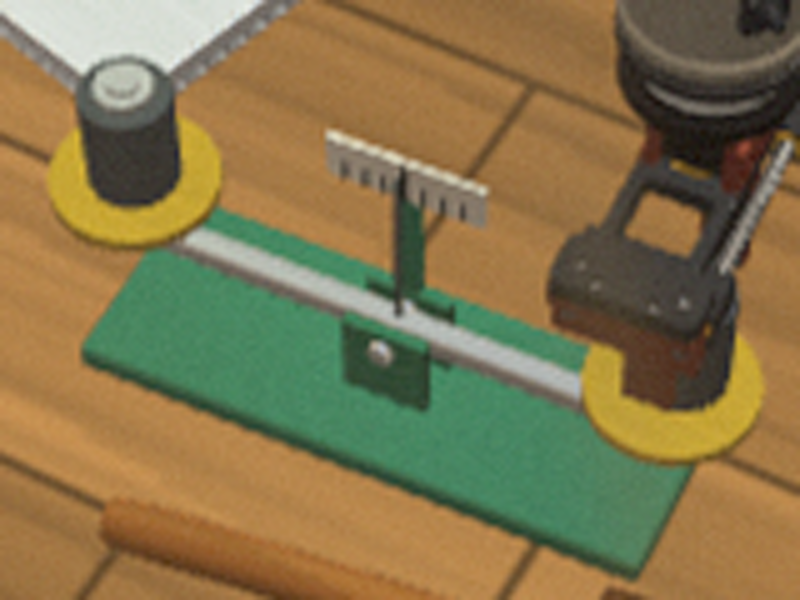

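View pics/w5.png

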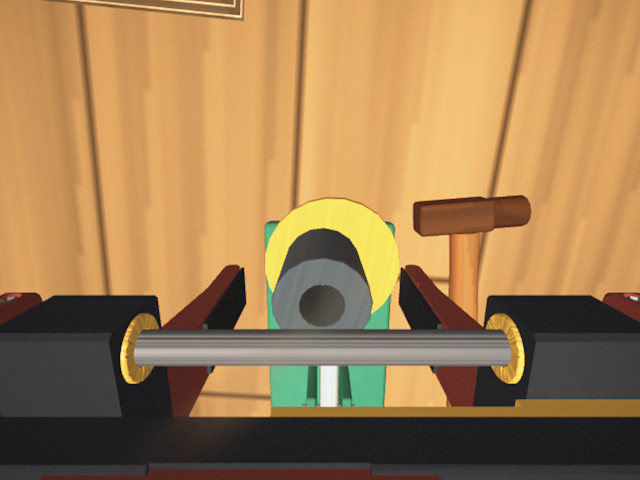

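The scene crop shows the pointer (402,170) very near the plate's centre (about 407,180), so the beam is close to level. The wrist view shows the bush free at (322,290) between the open fingers. It's too close to call from here, so I'll clear the gripper and compare the heights of the two pans.

```bash
python3 -m crank '[{"grip":0,"delta_pos":[0,0,1],"twist":[0,0,0]},{"grip":0,"delta_pos":[0,0,2],"twist":[0,0,0]},{"grip":0,"delta_pos":[0,0,3],"twist":[0,0,0]},{"grip":0,"delta_pos":[0,0,3],"twist":[0,0,0]},{"grip":0,"delta_pos":[0,3,0],"twist":[0,0,0]},{"grip":0,"delta_pos":[0,4,0],"twist":[0,0,0]},{"grip":0,"delta_pos":[0,4,0],"twist":[0,0,0]},{"grip":0,"delta_pos":[0,4,0],"twist":[0,0,0]},{"grip":0,"delta_pos":[0,0,0],"twist":[0,0,0]},{"grip":0,"delta_pos":[0,0,0],"twist":[0,0,0]}]'; python3 - <<'E'
from h import *
o=st()
for n in('top','scene'):
    ds=[]
    for i in range(4):
        p,d=snapshot(n);ds.append(d)
    cv2.imwrite(f'pics/{n}6.png',p);np.save(f'pics/{n}6.npy',np.mean(ds,0))
cv2.imwrite('pics/s6z.png',cv2.resize(cv2.imread('pics/scene6.png')[200:320,230:390],None,fx=5,fy=5,interpolation=2))
a=cv2.imread('pics/scene6.png')[222:252,285:335];b=cv2.imread('pics/scene0.png')[222:252,285:335]
cv2.imwrite('pics/ptr.png',np.hstack([cv2.resize(b,None,fx=8,fy=8,interpolation=2),cv2.resize(a,None,fx=8,fy=8,interpolation=2)]))
E
```

```text
time: 12.75
tool_pos: [0.6376, 0.2465, 0.218]
eef_rot: [-0.707, 0.707, 0.025, -0.024]
force: [-0.1, -0.3, -0.1]
gripper_width: 0.0876
t 12.75 p [0.6376 0.2465 0.218 ] F [-0.0669 -0.2869 -0.111 ] M [-0.0696  0.0432 -0.0428] w 0.08756830089458326
axes x [0.9976 0.0695 0.0002] y [ 0.0002 -0.0001 -1.    ]
```

View pics/ptr.png

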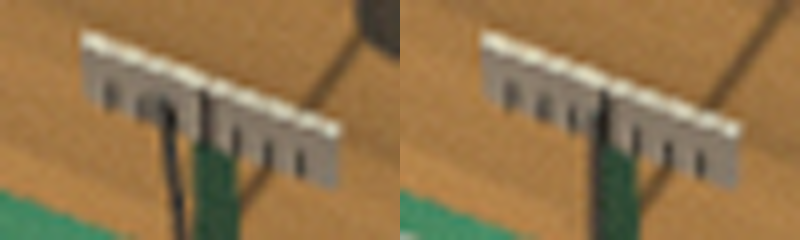

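View pics/top6.png

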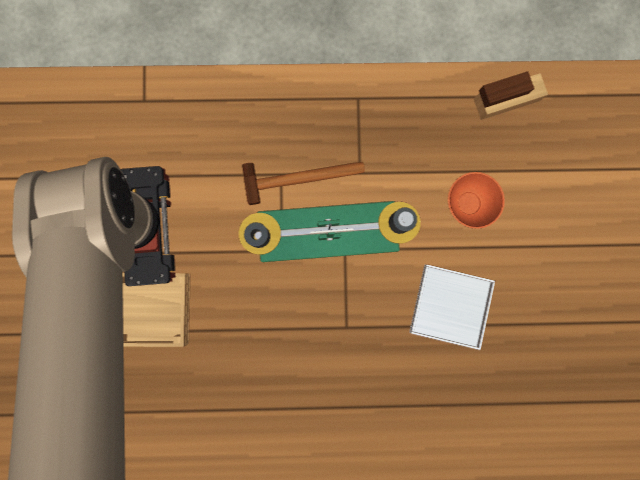

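The pointer has moved from left of the marks (168,115) to the centre mark (603,100). The top view shows the bush on the pan (258,235). Now the depth comparison.

```bash
python3 - <<'E'
from h import *
def ann(W,x,y,r0,r1,z0,z1):
    r=np.hypot(W[...,0]-x,W[...,1]-y);q=(r>r0)&(r<r1)&(W[...,2]>z0)&(W[...,2]<z1);return W[q]
for n,off in(('top',(0,-.0015)),('scene',(.003,.003))):
  c=json.load(open(f'pics/{n}0.json'))
  for k in('0','6'):
    W=cloud(np.load(f'pics/{n}{k}.npy'),c)
    A=ann(W,.6455+off[0],.0915+off[1],.026,.040,.075,.113); B=ann(W,.6625+off[0],-.187+off[1],.026,.040,.075,.113)
    # base plate as reference
    G=ann(W,.654,-.0475,0,.16,.012,.021)
    za,zb=np.median(A[:,2]),np.median(B[:,2])
    top=ann(W,.64,.092,.0,.03,.14,.17); 
    print(n,k,len(A),len(B),za,zb,'A-B',za-zb,'tilt',-(za-zb)/.28,'green',np.median(G[:,2]), 'bushtop',np.median(top[:,2]) if len(top) else None, top.mean(0) if len(top) else None)
E
```

```text
top 0 745 595 0.10458041134787788 0.08272191869419632 A-B 0.02185849265368156 tilt -0.07806604519171985 green 0.01659119820987076 bushtop None None
top 6 641 590 0.09136010504898273 0.09597849183451679 A-B -0.004618386785534057 tilt 0.016494238519764486 green 0.01659247320250623 bushtop 0.15097831987697985 [0.6388 0.092  0.1507]
scene 0 488 289 0.10245931037188538 0.07966381162548042 A-B 0.022795498746404963 tilt -0.08141249552287486 green 0.01504214817168359 bushtop None None
scene 6 368 311 0.08922324362243172 0.092892360391297 A-B -0.003669116768865277 tilt 0.013103988460233132 green 0.01434967785968988 bushtop 0.1487919740643937 [0.6422 0.0979 0.148 ]
```

The pan rims differ by 4 mm. Corrected with the known −0.08 rad start, both cameras give a tilt of about +0.0145 rad, so the bush's pan sinks by about 2 mm and the bush is roughly 0.02 kg heavier: crate. The bush top is 59.7 mm above the pan face, so it was fully seated. I'll regrasp.

```bash
python3 -m crank '[{"grip":0,"delta_pos":[0,-4,0],"twist":[0,0,0]},{"grip":0,"delta_pos":[0,-4,0],"twist":[0,0,0]},{"grip":0,"delta_pos":[0,-4,0],"twist":[0,0,0]},{"grip":0,"delta_pos":[0,-3.1,0],"twist":[0,0,0]},{"grip":0,"delta_pos":[0,0,0],"twist":[0,0,0]},{"grip":0,"delta_pos":[0,0,0],"twist":[0,0,0]},{"grip":0,"delta_pos":[0,0,-3],"twist":[0,0,0]},{"grip":0,"delta_pos":[0,0,-3],"twist":[0,0,0]},{"grip":0,"delta_pos":[0,0,-2.5],"twist":[0,0,0]},{"grip":0,"delta_pos":[0,0,0],"twist":[0,0,0]},{"grip":0,"delta_pos":[0,0,0],"twist":[0,0,0]},{"grip":0,"delta_pos":[0,0,0],"twist":[0,0,0]}]';python3 - <<'E'
from h import *
o=st()
p,d=snapshot('wrist');cv2.imwrite('pics/w7.png',p);W=cloud(d,calibration('wrist'))-o['tool_pos']
for v in range(232,332,8): print(v,W[v,323]*1000)
E
```

```text
time: 14.35
tool_pos: [0.6389, 0.0949, 0.1342]
eef_rot: [0.707, -0.706, -0.025, 0.023]
force: [0.1, 1.5, 0.2]
gripper_width: 0.0879
t 14.35 p [0.6389 0.0949 0.1342] F [0.1478 1.462  0.2102] M [-0.0603  0.0689 -0.0482] w 0.08788133326761825
axes x [0.9977 0.0677 0.0024] y [ 0.0024  0.0007 -1.    ]
232 [ -1.2712  22.0384 -21.4176]
240 [-1.3843 22.4488 -2.7381]
248 [-1.43   22.2253 10.7753]
256 [-1.3546 20.6605 18.11  ]
264 [-1.0654 16.5559 17.1689]
272 [-0.8047 12.7847 17.3801]
280 [  0.9762  -9.824  -29.382 ]
288 [  0.9605 -10.3171 -18.3501]
296 [  0.8865 -10.0092  -6.7393]
304 [ 0.8325 -9.8846  3.289 ]
312 [  0.8255 -10.3044  11.2664]
320 [  0.8718 -11.3666  17.3177]
328 [  1.1272 -15.1005  18.1487]
```

View pics/w7.png

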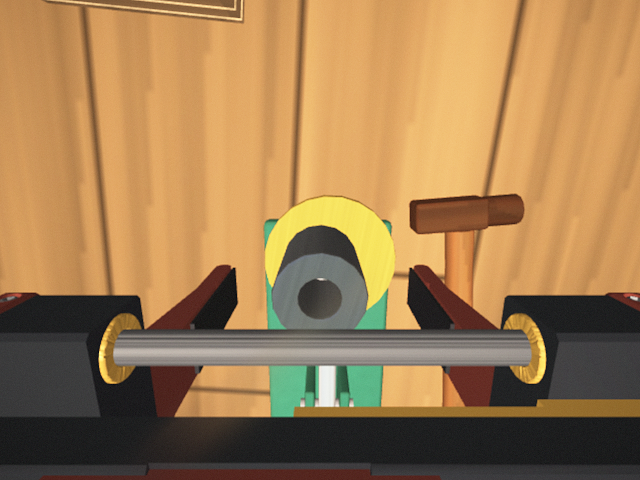

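The bush is at (320,290) between the fingers, about 1 mm off in x. I'll correct that, lower and grip.

```bash
python3 -m crank '[{"grip":0,"delta_pos":[-0.1,0,-0.8],"twist":[0,0,0]},{"grip":0,"delta_pos":[0,0,-0.8],"twist":[0,0,0]},{"grip":0,"delta_pos":[0,0,0],"twist":[0,0,0]},{"grip":0,"delta_pos":[0,0,0],"twist":[0,0,0]},{"grip":0,"delta_pos":[0,0,0],"twist":[0,0,0]}]'
```

```text
time: 14.9
tool_pos: [0.6369, 0.0941, 0.1168]
eef_rot: [-0.707, 0.707, 0.024, -0.024]
force: [-0.7, 0.4, -0.4]
gripper_width: 0.0877
```

```bash
python3 -m crank '[{"grip":0.2,"delta_pos":[0.1,0.1,0],"twist":[0,0,0]},{"grip":0.35,"delta_pos":[0,0,0],"twist":[0,0,0]},{"grip":0.42,"delta_pos":[0,0,0],"twist":[0,0,0]},{"grip":0.44,"delta_pos":[0,0,0],"twist":[0,0,0]},{"grip":0.46,"delta_pos":[0,0,0],"twist":[0,0,0]}]'
```

```text
time: 15.4
tool_pos: [0.6378, 0.0952, 0.1167]
eef_rot: [-0.707, 0.707, 0.024, -0.024]
force: [-0.1, -0.2, -0.2]
gripper_width: 0.0512
```

```bash
python3 -m crank '[{"grip":0.5,"delta_pos":[0,0,0],"twist":[0,0,0]},{"grip":0.6,"delta_pos":[0,0,0],"twist":[0,0,0]},{"grip":1,"delta_pos":[0,0,0],"twist":[0,0,0]},{"grip":1,"delta_pos":[0,0,0],"twist":[0,0,0]},{"grip":1,"delta_pos":[0,0,0],"twist":[0,0,0]}]'
```

```text
time: 15.9
tool_pos: [0.6378, 0.0952, 0.1167]
eef_rot: [0.707, -0.707, -0.024, 0.024]
force: [0.4, -0.6, 0.1]
gripper_width: 0.0447
```

Gripped with no side load. I'll lift slowly off the post.

```bash
python3 -m crank '[{"grip":1,"delta_pos":[0,0,0.3],"twist":[0,0,0]},{"grip":1,"delta_pos":[0,0,0.4],"twist":[0,0,0]},{"grip":1,"delta_pos":[0,0,0.4],"twist":[0,0,0]},{"grip":1,"delta_pos":[0,0,0.4],"twist":[0,0,0]}]';python3 -m crank '[{"grip":1,"delta_pos":[0,0,0.5],"twist":[0,0,0]},{"grip":1,"delta_pos":[0,0,0.5],"twist":[0,0,0]},{"grip":1,"delta_pos":[0,0,0.7],"twist":[0,0,0]},{"grip":1,"delta_pos":[0,0,1],"twist":[0,0,0]},{"grip":1,"delta_pos":[0,0,2],"twist":[0,0,0]},{"grip":1,"delta_pos":[0,0,3],"twist":[0,0,0]},{"grip":1,"delta_pos":[0,0,1],"twist":[0,0,0]},{"grip":1,"delta_pos":[0,0,0],"twist":[0,0,0]}]'; python3 - <<'E'
from h import *
o=st((.494,.3285,.15),0)
p,d=snapshot('wrist');cv2.imwrite('pics/w8.png',p)
W=cloud(d,calibration('wrist'))-o['tool_pos']
for v in range(240,332,10): print(v,W[v,323]*1000)
E
```

```text
time: 16.3
tool_pos: [0.6376, 0.0949, 0.1318]
eef_rot: [-0.707, 0.707, 0.023, -0.024]
force: [2.1, -1.1, -6.9]
gripper_width: 0.0444
time: 17.1
tool_pos: [0.6388, 0.0954, 0.2206]
eef_rot: [0.707, -0.706, -0.025, 0.023]
force: [1.3, 0.1, -6.9]
gripper_width: 0.045
t 17.1 p [0.6388 0.0954 0.2206] F [ 1.2514  0.0613 -6.8971] M [-0.0633  0.053   0.0213] w 0.044978037114928295
axes x [0.9977 0.0671 0.0034] y [ 0.0033  0.0014 -1.    ]
need cm [-14.4773  23.312   -7.0608]
rotvec options [array([-0.0012,  0.0034, -0.0671]), array([-0.0052, -0.0019,  3.0744])]
240 [-2.3893 22.0379 -6.9848]
250 [-2.474  22.5592 12.4778]
260 [-2.5058 22.5052 26.7049]
270 [-2.4015 20.735  33.9174]
280 [-2.1065 16.4663 33.8617]
290 [-1.7918 11.93   33.3533]
300 [ -0.1517 -10.4246  -4.9616]
310 [-0.2244 -9.8334  7.756 ]
320 [ -0.2019 -10.4817  16.6738]
330 [-3.073  28.3105 93.2077]
```

View pics/w8.png

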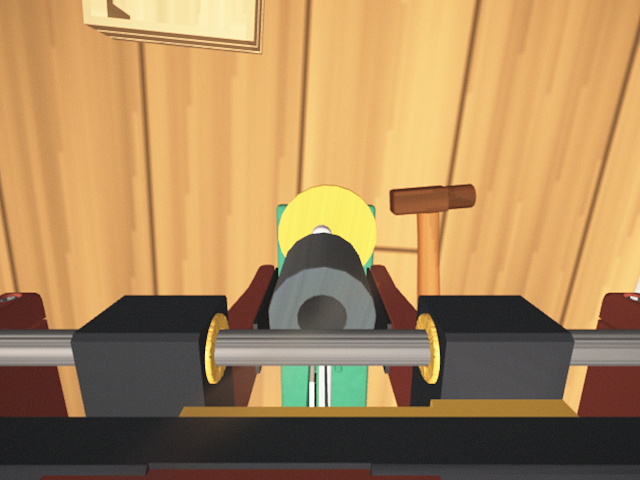

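Lifted cleanly: the bush is at (323,300) in the hand and the pan is free. Now to the crate.

```bash
python3 -m crank '[{"grip":1,"delta_pos":[-2,3.3,0],"twist":[0,0,-0.01]},{"grip":1,"delta_pos":[-2,3.3,0],"twist":[0,0,-0.01]},{"grip":1,"delta_pos":[-2.1,3.4,0],"twist":[0,0,-0.01]},{"grip":1,"delta_pos":[-2.1,3.4,0],"twist":[0,0,-0.01]},{"grip":1,"delta_pos":[-2.1,3.4,0],"twist":[0,0,-0.01]},{"grip":1,"delta_pos":[-2.1,3.3,0],"twist":[0,0,-0.01]},{"grip":1,"delta_pos":[-2.1,3.3,0],"twist":[0,0,-0.01]},{"grip":1,"delta_pos":[0,0,-3],"twist":[0,0,0]},{"grip":1,"delta_pos":[0,0,-3],"twist":[0,0,0]},{"grip":1,"delta_pos":[0,0,0],"twist":[0,0,0]},{"grip":1,"delta_pos":[0,0,0],"twist":[0,0,0]},{"grip":1,"delta_pos":[0,0,0],"twist":[0,0,0]}]'; python3 - <<'E'
from h import *
o=st((.494,.3295,.04),0)
p,d=snapshot('wrist');cv2.imwrite('pics/w9.png',p)
E
```

```text
time: 18.35
tool_pos: [0.4938, 0.3292, 0.1598]
eef_rot: [0.707, -0.707, 0.001, -0.002]
force: [-0.2, 0.2, -6.0]
gripper_width: 0.045
t 18.35 p [0.4938 0.3292 0.1598] F [-0.1505  0.1962 -5.9969] M [-0.0444  0.0635 -0.0623] w 0.04495002879100845
axes x [ 1.     -0.004   0.0015] y [ 0.0015  0.001  -1.    ]
need cm [  0.017    0.0336 -11.9797]
rotvec options [array([-0.001 ,  0.0015,  0.004 ]), array([ 0.0023,  0.0015, -3.1376])]
```

View pics/w9.png

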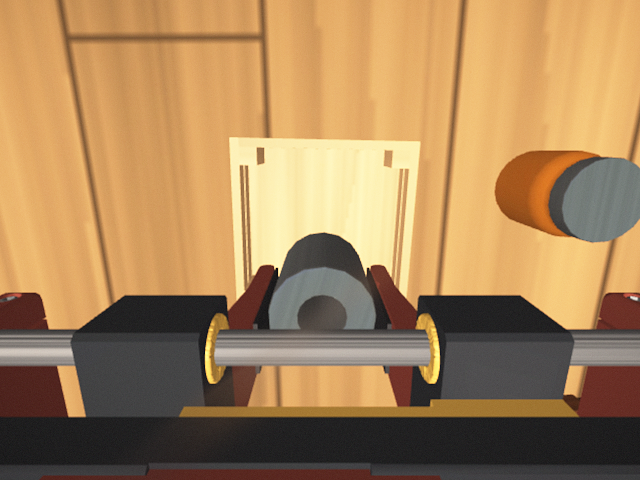

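The bush (323,300) hangs over the crate (inner walls at columns 240 to 410). Lowering.

```bash
python3 -m crank '[{"grip":1,"delta_pos":[0,0,-3],"twist":[0,0,0]},{"grip":1,"delta_pos":[0,0,-3],"twist":[0,0,0]},{"grip":1,"delta_pos":[0,0,-3],"twist":[0,0,0]},{"grip":1,"delta_pos":[0,0,-1.5],"twist":[0,0,0]},{"grip":1,"delta_pos":[0,0,-0.8],"twist":[0,0,0]},{"grip":1,"delta_pos":[0,0,0],"twist":[0,0,0]},{"grip":1,"delta_pos":[0,0,0],"twist":[0,0,0]},{"grip":1,"delta_pos":[0,0,0],"twist":[0,0,0]}]'
```

```text
time: 19.2
tool_pos: [0.4938, 0.3298, 0.0471]
eef_rot: [0.708, -0.706, 0.0, -0.002]
force: [-0.0, 0.2, -5.5]
gripper_width: 0.0447
```

```bash
python3 -m crank '[{"grip":1,"delta_pos":[0,0,-0.5],"twist":[0,0,0]},{"grip":1,"delta_pos":[0,0,-0.4],"twist":[0,0,0]},{"grip":1,"delta_pos":[0,0,-0.2],"twist":[0,0,0]},{"grip":1,"delta_pos":[0,0,0],"twist":[0,0,0]},{"grip":1,"delta_pos":[0,0,0],"twist":[0,0,0]}]';python3 -m crank '[{"grip":1,"delta_pos":[0,0,-0.1],"twist":[0,0,0]},{"grip":1,"delta_pos":[0,0,-0.1],"twist":[0,0,0]},{"grip":1,"delta_pos":[0,0,0],"twist":[0,0,0]}]'
```

```text
time: 19.7
tool_pos: [0.4928, 0.3291, 0.0346]
eef_rot: [-0.707, 0.707, -0.001, 0.001]
force: [0.0, 0.5, -7.3]
gripper_width: 0.0445
time: 20.0
tool_pos: [0.493, 0.3293, 0.033]
eef_rot: [0.707, -0.707, 0.001, -0.001]
force: [0.0, 0.4, -1.7]
gripper_width: 0.0445
```

Contact with the floor. One more small step down, then a gentle release, opening only part way because of the walls.

```bash
python3 -m crank '[{"grip":1,"delta_pos":[0,0,-0.05],"twist":[0,0,0]},{"grip":1,"delta_pos":[0,0,0],"twist":[0,0,0]},{"grip":0.46,"delta_pos":[0,0,0],"twist":[0,0,0]},{"grip":0.4,"delta_pos":[0,0,0],"twist":[0,0,0]},{"grip":0.3,"delta_pos":[0,0,0],"twist":[0,0,0]},{"grip":0.25,"delta_pos":[0,0,0],"twist":[0,0,0]},{"grip":0.25,"delta_pos":[0,0,0],"twist":[0,0,0]},{"grip":0.25,"delta_pos":[0,0,0],"twist":[0,0,0]}]'; python3 - <<'E'
from h import *
o=st()
p,d=snapshot('wrist');cv2.imwrite('pics/w10.png',p)
E
```

```text
time: 20.8
tool_pos: [0.4928, 0.3292, 0.0321]
eef_rot: [-0.707, 0.707, -0.001, 0.001]
force: [0.3, -0.5, -0.5]
gripper_width: 0.0656
t 20.8 p [0.4928 0.3292 0.0321] F [ 0.3255 -0.4522 -0.5031] M [-0.0913  0.0573  0.0042] w 0.0655707661995175
axes x [ 1.     -0.003   0.0001] y [ 0.0001 -0.     -1.    ]
```

View pics/w10.png

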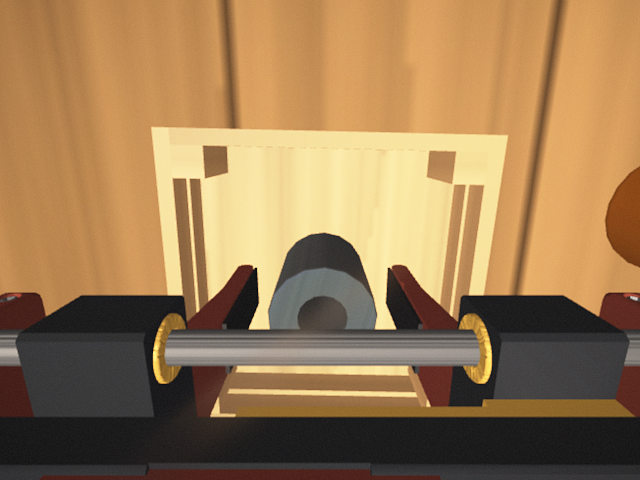

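The bush stands free at (323,290) inside the crate, with gaps to both fingers. Raising and backing away.

```bash
python3 -m crank '[{"grip":0.25,"delta_pos":[0,0,1],"twist":[0,0,0]},{"grip":0.25,"delta_pos":[0,0,3],"twist":[0,0,0]},{"grip":0.25,"delta_pos":[0,0,4],"twist":[0,0,0]},{"grip":0.25,"delta_pos":[0,0,4],"twist":[0,0,0]},{"grip":0.25,"delta_pos":[0,0,4],"twist":[0,0,0]},{"grip":0.25,"delta_pos":[0,-4,0],"twist":[0,0,0]},{"grip":0.25,"delta_pos":[0,-4,0],"twist":[0,0,0]},{"grip":0.25,"delta_pos":[0,-4,0],"twist":[0,0,0]},{"grip":0.25,"delta_pos":[0,-4,0],"twist":[0,0,0]},{"grip":0.25,"delta_pos":[0,0,0],"twist":[0,0,0]},{"grip":0.25,"delta_pos":[0,0,0],"twist":[0,0,0]},{"grip":0.25,"delta_pos":[0,0,0],"twist":[0,0,0]}]'; python3 - <<'E'
from h import *
o=st()
for n in('top','scene'):
    p,d=snapshot(n);cv2.imwrite(f'pics/{n}11.png',p)
    W=cloud(d,calibration(n));q=(W[...,2]>.058)&(W[...,2]<.075)&(np.hypot(W[...,0]-.494,W[...,1]-.329)<.05);s=W[q]
    A=np.c_[s[:,:2]-s[:,:2].mean(0),np.ones(len(s))];print(n,len(s),s.mean(0),np.linalg.lstsq(A,s[:,2],rcond=None)[0])
E
```

```text
time: 22.05
tool_pos: [0.4929, 0.1704, 0.1925]
eef_rot: [0.707, -0.707, 0.0, -0.001]
force: [-0.9, 0.6, 0.2]
gripper_width: 0.0657
t 22.05 p [0.4929 0.1704 0.1925] F [-0.9103  0.6204  0.2095] M [-0.0417  0.0781 -0.012 ] w 0.06566837317538
axes x [ 1.     -0.0017  0.0004] y [ 0.0004  0.0008 -1.    ]
top 15 [0.5142 0.3299 0.0669] [-0.3225 -0.1638  0.0669]
scene 248 [0.4973 0.3308 0.0653] [-0.022   0.0269  0.0653]
```

View pics/scene11.png

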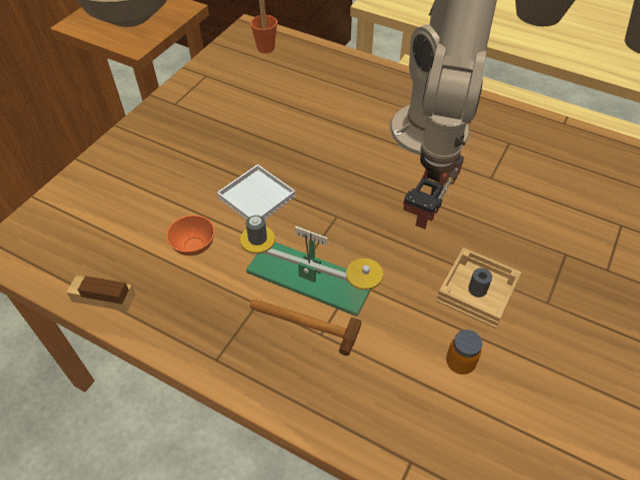

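View pics/top11.png

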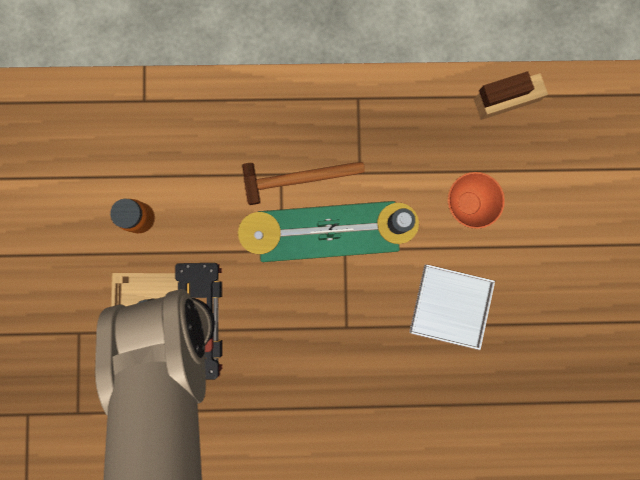

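The scene shows the bush upright in the crate at (480,283), top at 65 to 67 mm (60 + 7 mm floor). The mallet, jar and bowl are where they were, and the arm is clear. Handing in.

```bash
python3 - <<'E'
from station import *
print(sign_off())
E
```

```text
the job is handed in; nothing more can be done
None
```

I weighed the bush, found it slightly heavier than the master, stood it upright in the crate, let go and handed the job in at about 22 s. The hand-in gives no verdict.

- **Weighing:** I felt the bush down over the post; the wrist force changed by only about 5 N. With the gripper clear and the beam settled, the bush's top was 59.7 mm above the pan face, so it was fully seated.
- **Verdict:** Raw tilts were +0.016 rad (top camera) and +0.013 rad (scene camera). Corrected with the known −0.08 rad start, both give about +0.0145 rad. That is about 2 mm of sink, or roughly 0.02 kg heavier than the master. This is close to the 0.018 kg band where either place is right. The pointer sat at the centre mark and could not settle the question by itself.
- **Last checks:** The scene camera shows the bush upright near the middle of the crate. Its top read 65 mm there, against an expected 67 mm; that camera also reads the table 2 mm low. A plane fit to its top face gave slopes of about 0.025, within the 0.1 rad limit. The top camera's view of the bush was blocked by the arm, so that check could not be used. The mallet, jar and bowl look unmoved, and the robot was touching nothing.

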